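# Level the chart plate and hold the tweezers at the marked gap

### The arm

A 6-joint arm with a two-finger parallel gripper is mounted at the origin on the work surface. World frame = base frame: x ahead of the robot, y to its left, z up, the work surface at z = 0. Lengths are in m, angles in rad, forces in N, time in s.
With the tool pointing down it reaches from about 0.35 to 1 m from the base axis. Payload 7.1 kg.
Tool frame: the origin (TCP) lies between the finger pads; the fingertips stand ctrl.tip_extent ahead of it and the grasp point (between the pads) lies 2 mm behind it (ctrl.tip_extent is the distance from the TCP to the fingertips, in m); z points along the fingers, y is the direction in which the jaws open and shut (so a half turn about z gives the same grasp; the last joint's range is limited). The gripper opens to 85 mm and grips with 20 to 120 N. Pads are 22 mm wide; open, the fingers measure 114 mm over their backs; the gripper's body (76 mm by 85 mm) begins 54 mm behind the grasp point. The pads swing forward as they close: fully open they stand 13 mm farther back than shut.
Start: joints at [-1.271, 0.423, 1.63, -0, 1.089, -0.019], TCP at [0.196, -0.593, 0.248] pointing down, gripper open.
Joint ranges: [-3, 3], [-0.9, 2.11], [0.09, 2.58], [-1.31, 4.45], [0.11, 2.69], [-2.54, 2.54]. Speed limits (rad/s): [2.39, 2.39, 3.01, 3.14, 3.14, 3.14].

### API

Orientations are given as a unit quaternion [w, x, y, z].
In Python, from plant import ctrl gives the robot as it stands. The module is installed in compiled form; this text tells all that it offers.
- The arm moves only by the tool carry_out, never from a script. Its argument "steps" is a list of rows, each a list of 6 numbers: the shift along the tool's x, y, z in cm, then the turn, a rotation vector about the tool's x, y, z in degrees. A call has 1 to 5 rows; each row shifts and turns the commanded pose from where the row before left it, along the tool's axes as they then stand; what a row does not reach is not made up. A row lasts 1/10 s, in which the tool goes at most 50 mm and 8.59 degrees, less where a joint would pass 70% of its speed; a pose out of reach is approached as far as the arm can. A call is refused whole if a number of a shift passes 5 or a number of a turn 8.59, either way. A call with a gripper value outside its range is refused whole. "gripper" is the opening, from 0 (shut) to 1 (fully open), set as the call begins (left out, the last holds). The fingers move at their own pace and stop on an object; the grip force is fixed at half the most. Time passes only in rows, so rows that do not move let the fingers close. It gives the time, the measured TCP pose, the force and the opening at its end, in the units of the state.
- ctrl.observe(): the state, without advancing time (a new reading comes with each control period).
- ctrl.get_image(name): name is "side" or "top"; returns a dict with "color" (420x560x3 uint8, red, green, blue), "vfov" (degrees; the focal length in pixels is half the picture's height over the tangent of half this angle, whatever the lens; pixels are square), "cx", "cy" (the principal point, pixels), "pose" (4x4, takes a point from camera to world coordinates). Camera axes: x right, y down, z forward; pixel columns grow to the right and rows downward; lengths in m; the calibration is good to about 2 mm. A picture is of the moment at which its call begins. There is no depth.
- ctrl.close_job(): hands the job in, once; it reports no verdict.
Trained networks look in a picture, given as the dict that the camera call returned (one of the last four; its "shot" number tells which), for a name from the list of things; names that differ only in an ending like _2 or _b are one class to them, and where a whole thing is asked for, a point or a joint stands for the part that bears it (a point fixed in the world has none). Each returns a list of dicts, best first, with "conf" (0 to 1); they miss things now and then, are a little off and sometimes report something else, mostly with a low value. They report only what shows in the picture. A call takes as long as a camera call. They do not tell look-alikes from the thing itself.
- ctrl.find_in(picture, name): "box" ([left, top, width, height] in pixels, round what is visible of it).
The state is a dict: "t": time; "qpos": joint angles; "dq": joint speeds; "tau": joint torques, N m; "ee_pos": TCP position; "eef_rot": TCP orientation; "wrist_force": force on the tool from outside, world axes, zero at the start; "ft_torque": the same for the moment, N m; "finger_gap": finger opening in m.
Only numpy, scipy, OpenCV 4.12 (cv2) and the standard library are available. Lean on these libraries where they do the work, as an engineer would, in place of code of your own. Each camera call takes 0.05 s, during which the arm holds its last target.

### The job

On the measuring stage, press down the raised far end of the white chart plate until the plate sits fully down and level in its seat. Then squeeze the clamped sprung tweezers until each of the two tips stands above the middle of its own black line on the plate (12 mm apart), and hold them steady there: finish while still squeezing, without letting go. Leave the V-block, the ring and the turned brass part where they are.

Things in the scene. Friction and masses are not known exactly. Their poses are not given: they have to be found in the camera images.
- stage: Fixed aluminium stage, 240 x 130 mm, flat top 42 mm above the table. Origin on the table; x runs from the tweezers' heel clamp (34 x 44 mm, centred at x = -121 mm, up to 93 mm high) towards the plate, y left, z up; stage from x = -140 to +100 mm. The tweezers lie along x, symmetric about y = 0, blade mid-height 70 mm. Plate seat: pocket 102 x 72 x 8 mm deep centred at x = +30.
- plate_top (a point): Centre of the top face of the loose white chart plate, 100 (x) x 70 (y) x 8 mm, 140 g, axes as the stage's (z normal to the face). It lies in the seat with 1 mm play; seated, its top is flush with the stage top. At the start its +x end is propped 7 mm high (slope 0.08 rad). Two black lines along x, 40 mm long, 5 mm wide, from x = -42 to -2 mm, mid-lines at y = +6 and -6 mm of this point.
- plate_far (a point): A good place to press: on the plate's top face, 40 mm along plate x from point plate_top, above the lift pin (10 mm wide) that props this end. The pin yields to about 5 N of push and stays down where it is left.
- tip_left (a point): Lower point of the tweezers' tip on the stage's +y side. At rest: stage x = +4.5, y = +17.5 mm, 48.5 mm above the table (tips 35 mm apart); with the blade at joint value 0.10: x = +5, y = +6 mm, above the middle of its line.
- tip_right (a point): The same on the -y side (y = -17.5 at rest, -6 at joint value 0.10).
- grip_left (a point): Centre of the ribbed finger patch of the left blade, 70 mm from its pivot; patch 30 mm long, 13 mm tall, 4 mm thick. At rest: stage x = -40.3, y = +13.0 mm, 70 mm above the table (28 mm free below): 30 mm over the outsides of both patches. At joint value 0.10 on both blades: 16 mm over the outsides, and the blades are parallel to stage x.
- grip_right (a point): The same on the right blade (y = -13.0 at rest).
- blade_left (a joint): Closing angle of the left blade in rad about an upright pivot at stage x = -110, y = +6 mm: 0 at rest (open), 0.10 with the tip over the middle of its line, at most 0.15 (tips meet). Sprung open, 3 N m/rad: about 4.3 N on the finger patch at 0.10. Tip 115 mm from the pivot. The blades move independently: centre the squeeze on y = 0.
- blade_right (a joint): The same for the right blade, pivot at y = -6 mm.
- v_block_mid (a point): Bystander: steel V-block, 50 x 35 x 30 mm, loose on the table beside the stage. Leave it.
- ring_gauge_mid (a point): Bystander: dark steel ring, 52 mm across and 18 mm tall, loose beside the stage. Leave it.
- turned_part_mid (a point): Bystander: turned brass part, 32 mm across and 36 mm tall, loose beside the stage. Leave it.
Things that resemble listed ones, but are neither listed nor needed, are in the scene too. Of the things that look like the part that bears plate_top, the middle-sized one is meant.

How it is judged:
By the outcome, as a careful person would: the job done as asked, in the order asked, and still so for the second after the job is handed in, while the arm keeps its last pose, push and grip.
It also fails if it takes over 42 s, if anything falls off the work surface, if the arm or the gripper's body presses on something with over 40 N, if the wrist force passes 120 N, or if a joint passes its speed limit or range.

## Working session

There is one attempt and no reset: what is moved stays moved. The work goes in short steps, Python scripts to look and compute and a tool call to move; the robot and the scene stay as the last step left them, time stands still between calls to the robot, and variables do not carry over. Pictures are saved under pics/ and viewed, and the job is handed in when it is done.

Besides the shell and the picture viewer there is one more tool, called in YAML: its name, and indented under it one key for each argument. carry_out: Moves the arm, as the interface text tells. Its arguments: {"type":"object","properties":{"steps":{"type":"array"},"gripper":{"type":"number"}},"required":["steps"]}

```bash
mkdir -p pics; ls
python3 - <<'E'
from plant import ctrl
import cv2,numpy as np
s=ctrl.observe();print({k:np.round(v,3) for k,v in s.items()},ctrl.tip_extent)
for n in("side","top"):
    p=ctrl.get_image(n);cv2.imwrite(f"pics/{n}0.png",p["color"][:,:,::-1])
    print(n,p["vfov"],p["cx"],p["cy"],np.round(p["pose"],4).tolist(),[k for k in p])
    for q in["stage","plate_top","grip_left","grip_right","tip_left","tip_right","blade_left","v_block_mid","ring_gauge_mid","turned_part_mid","plate_far"]:
        try: print(q,[(np.round(d["box"]).astype(int).tolist(),round(d["conf"],2)) for d in ctrl.find_in(p,q)])
        except Exception as e: print(q,e)
E
```

```text
pics
{'t': np.float64(0.0), 'qpos': array([-1.271,  0.424,  1.631,  0.   ,  1.089, -0.019]), 'dq': array([-0.001,  0.001, -0.   , -0.   , -0.002, -0.   ]), 'tau': array([ 1.0000e-03, -5.5738e+01, -2.8175e+01, -0.0000e+00,  7.0000e-03,
       -0.0000e+00]), 'ee_pos': array([ 0.196, -0.593,  0.248]), 'eef_rot': array([-0.001,  0.987,  0.159, -0.   ]), 'wrist_force': array([ 0.597, -0.296,  0.083]), 'ft_torque': array([ 0.004, -0.066,  0.055]), 'finger_gap': np.float64(0.085)} 0.017
side 53.337101778614084 284.3031028369842 219.86906776933324 [[0.8431, -0.2708, 0.4647, 0.2668], [-0.5378, -0.435, 0.7222, -0.5296], [0.0066, -0.8588, -0.5123, 0.4843], [0.0, 0.0, 0.0, 1.0]] ['color', 'vfov', 'cx', 'cy', 'pose', 'shot']
stage [([175, 192, 130, 77], 0.84)]
plate_top [([242, 197, 46, 28], 0.84), ([312, 201, 32, 22], 0.63), ([104, 200, 71, 38], 0.63)]
grip_left [([207, 202, 37, 16], 0.52), ([256, 262, 33, 26], 0.17)]
grip_right [([204, 206, 45, 16], 0.47)]
tip_left [([208, 200, 34, 17], 0.6)]
tip_right [([211, 206, 35, 11], 0.69)]
blade_left [([210, 206, 24, 8], 0.76)]
v_block_mid [([213, 183, 
[... 306 characters left out ...]
87, 0.0111, 0.0226], [-0.0152, -0.1454, -0.9893, 0.923], [0.0, 0.0, 0.0, 1.0]] ['color', 'vfov', 'cx', 'cy', 'pose', 'shot']
stage [([202, 163, 68, 122], 0.93), ([222, 218, 8, 44], 0.39)]
plate_top [([215, 172, 36, 51], 0.97), ([225, 114, 33, 34], 0.88), ([124, 275, 52, 72], 0.64)]
grip_left [([220, 219, 6, 48], 0.68)]
grip_right [([234, 208, 6, 56], 0.61), ([136, 193, 31, 31], 0.31)]
tip_left [([223, 220, 8, 43], 0.62)]
tip_right []
blade_left [([223, 222, 6, 36], 0.6)]
v_block_mid [([134, 192, 35, 32], 0.91)]
ring_gauge_mid [([297, 221, 25, 25], 0.57)]
turned_part_mid [([294, 180, 20, 19], 0.43)]
plate_far [([124, 271, 52, 78], 0.79), ([214, 173, 39, 52], 0.78), ([226, 106, 34, 41], 0.63)]
```

View pics/side0.png

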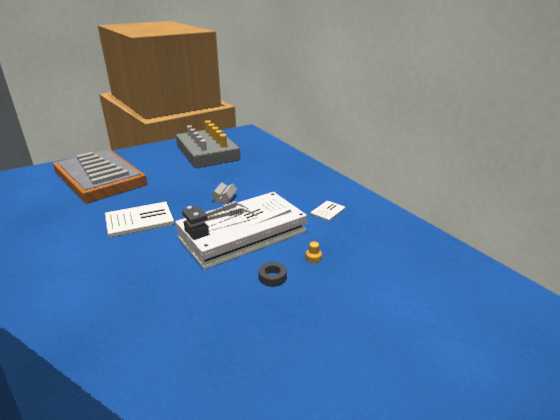

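View pics/top0.png

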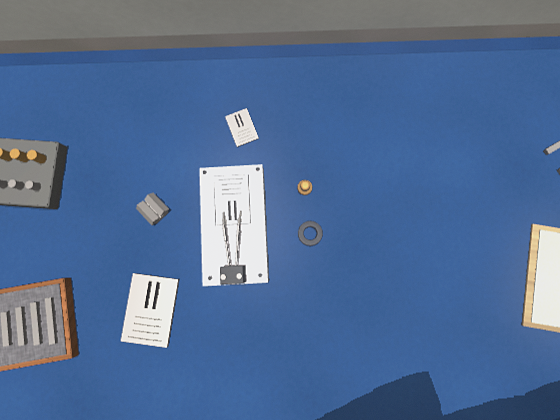

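Run:
```python
import cv2
a=cv2.imread('pics/top0.png')[150:300,185:285];cv2.imwrite('pics/topc.png',cv2.resize(a,None,fx=4,fy=4,interpolation=cv2.INTER_CUBIC))
a=cv2.imread('pics/side0.png')[180:280,165:315];cv2.imwrite('pics/sidec.png',cv2.resize(a,None,fx=5,fy=5,interpolation=cv2.INTER_CUBIC))
```

```text
(no output)
```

View pics/topc.png

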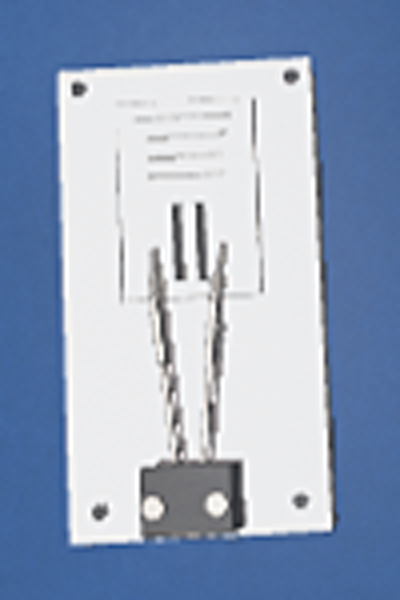

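View pics/sidec.png

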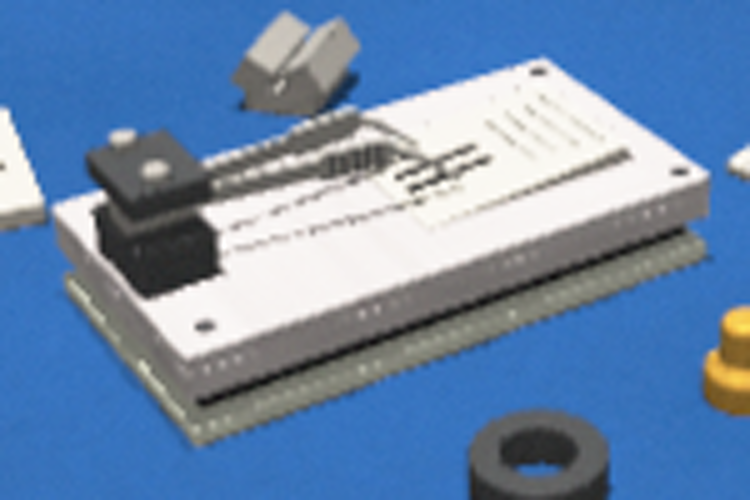

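```bash
cat > h.py <<'E'
import numpy as np,cv2
def proj(p,P):
    T=np.linalg.inv(p["pose"]);P=np.atleast_2d(P);c=P@T[:3,:3].T+T[:3,3]
    f=210/np.tan(np.radians(p["vfov"]/2))
    return np.c_[p["cx"]+f*c[:,0]/c[:,2],p["cy"]+f*c[:,1]/c[:,2]]
def s2w(q,P):
    P=np.atleast_2d(P);c,s=np.cos(q[2]),np.sin(q[2])
    return np.c_[q[0]+c*P[:,0]-s*P[:,1],q[1]+s*P[:,0]+c*P[:,1],P[:,2]]
def edges(n=60):
    a=np.linspace(.03,.97,n);C=np.array([[-.14,-.065],[.1,-.065],[.1,.065],[-.14,.065]]);L=[]
    for i in range(4):
        A,B=C[i],C[(i+1)%4];L.append(A+(B-A)*a[:,None])
    return L
def unproj(p,uv,z):
    f=210/np.tan(np.radians(p["vfov"]/2));d=p["pose"][:3,:3]@np.array([(uv[0]-p["cx"])/f,(uv[1]-p["cy"])/f,1]);o=p["pose"][:3,3]
    return o+d*(z-o[2])/d[2]
E
python3 - <<'E'
from plant import ctrl
from h import *
from scipy.optimize import minimize
ps={n:ctrl.get_image(n) for n in("side","top")}
import pickle;pickle.dump(ps,open('ps0.pkl','wb'))
q0=np.array([*unproj(ps["top"],(202+33,163+70),.042)[:2],0.03])
tx=[unproj(ps["top"],(185+u/4,150+v/4),.042)[:2] for u,v in[(58,70),(306,57),(331,530),(70,545)]]
print(np.round(tx,4))
q0=np.r_[np.mean(tx,0),0];d=tx[0]-tx[3];q0[2]=np.arctan2(d[1],d[0]);q0[:2]+= .02*np.array([np.cos(q0[2]),np.sin(q0[2])])
g={n:cv2.GaussianBlur(p["color"].astype(np.float32).min(2),(0,0),.7) for n,p in ps.items()}
def score(q,names):
    t=0
    for n in names:
        cen=proj(ps[n],s2w(q,[[-.02,0,.042]]))[0]
        for L in edges():
            uv=proj(ps[n],s2w(q,np.c_[L,np.full(len(L),.042)]))
            d=uv[-1]-uv[0];nn=np.array([-d[1],d[0]])/np.hypot(*d)
            if nn@(cen-uv[0])<0:nn=-nn
            v=[cv2.remap(g[n],(uv+nn*k).astype(np.float32)[:,None,0],(uv+nn*k).astype(np.float32)[:,None,1],1).mean() for k in(1,-1)]
            t-=min(v[0]-v[1],40)*0+ (v[0]-v[1])
    return t
for names in(("top",),("side",),("top","side")):
    r=minimize(score,q0,args=(names,),method='Nelder-Mead',options=dict(initial_simplex=q0+np.array([[0,0,0],[.004,0,0],[0,.004,0],[0,0,.03]]),xatol=1e-5))
    print(names,np.round(r.x,4),r.fun)
q=r.x
pts=dict(tipL=[.0045,.0175,.0485],tipR=[.0045,-.0175,.0485],gL=[-.0403,.013,.07],gR=[-.0403,-.013,.07],far=[.07,0,.048],c=[-.121,0,.093])
for n in ps:
    im=cv2.resize(ps[n]["color"][:,:,::-1],None,fx=4,fy=4,interpolation=cv2.INTER_CUBIC)
    sq=[[-.14,-.065,.042],[.1,-.065,.042],[.1,.065,.042],[-.14,.065,.042]]
    u=proj(ps[n],s2w(q,sq));cv2.polylines(im,[((u+.5)*4).astype(int)],True,(0,0,255),1)
    u=proj(ps[n],s2w(q,list(pts.values())))
    for a in u: cv2.circle(im,tuple(((a+.5)*4).astype(int).tolist()),4,(0,200,0),1)
    c=(proj(ps[n],s2w(q,[[-.02,0,.042]]))[0]*4).astype(int)
    cv2.imwrite(f"pics/fit_{n}.png",im[c[1]-300:c[1]+300,c[0]-350:c[0]+350])
E
```

```text
[[0.7128 0.2161]
 [0.7158 0.0878]
 [0.4754 0.0796]
 [0.4715 0.2093]]
('top',) [0.6144 0.1493 0.0294] -457.7257385253906
('side',) [0.6169 0.1491 0.0308] -329.17425537109375
('top', 'side') [0.6152 0.1492 0.0295] -741.4714965820312
```

View pics/fit_top.png

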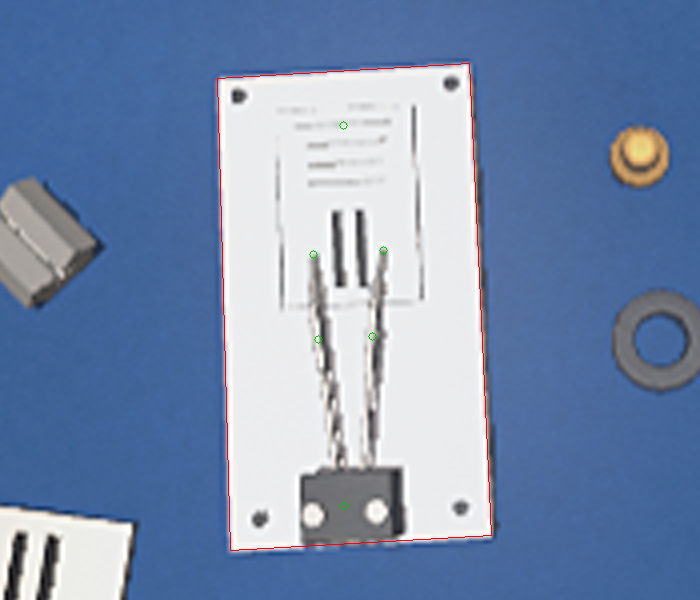

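View pics/fit_side.png

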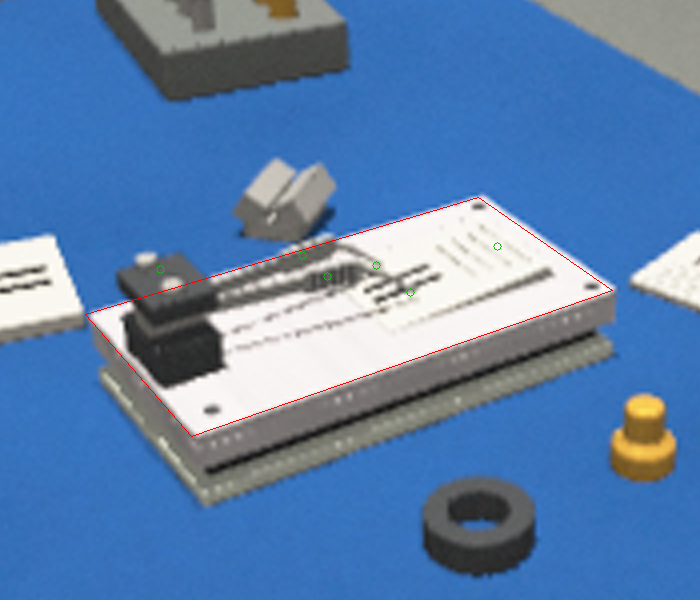

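carry_out:
  steps:
    - [0,0,0,0,0,8.3]
    - [0,0,0,0,0,8.3]
  gripper: 0

```text
t: 1.5
ee_pos: [0.1959, -0.5935, 0.2483]
eef_rot: [0.0, 1.0, 0.012, -0.0]
wrist_force: [0.6, 0.2, -0.8]
finger_gap: 0.0592
```

```bash
cat > st.py <<'E'
import sys
from plant import ctrl
from h import *
from scipy.spatial.transform import Rotation as R
q=[.6152,.1492,.0295]
def go(x,y,z):
    s=ctrl.observe();w=np.array(s["eef_rot"]);r=R.from_quat(np.r_[w[1:],w[0]]);M=r.as_matrix()
    t=s2w(q,[[x,y,z]])[0]
    print("t",round(float(s["t"]),2),"pos",np.round(s["ee_pos"],4),"heading deg",np.round(np.degrees(np.arctan2(M[1,0],M[0,0])),2),"tilt",np.round(M[:,2],4),"gap",round(float(s["finger_gap"]),4),"F",np.round(s["wrist_force"],2),"tipext",ctrl.tip_extent)
    c=np.cos(q[2]);si=np.sin(q[2]);d=s["ee_pos"]-np.array([q[0],q[1],0]);print("stage pos mm",np.round(1e3*np.array([c*d[0]+si*d[1],-si*d[0]+c*d[1],d[2]]),2))
    print("to target (tool cm)",np.round(100*M.T@(t-s["ee_pos"]),2))
go(*[float(v)/1e3 for v in sys.argv[1:4]])
E
python3 st.py 70 0 150
```

```text
t 1.5 pos [ 0.1959 -0.5935  0.2483] heading deg 1.34 tilt [ 0. -0. -1.] gap 0.0592 F [ 0.58  0.25 -0.79] tipext 0.017
stage pos mm [-441.01 -730.    248.34]
to target (tool cm) [ 50.65 -73.31   9.83]
```

carry_out:
  steps:
    - [2.7,-4,0,0,0,-0.35]
    - [2.7,-4,0,0,0,0]
    - [2.7,-4,0,0,0,0]
    - [2.7,-4,0,0,0,0]
    - [2.7,-4,0,0,0,0]

```text
t: 2.0
ee_pos: [0.3247, -0.3874, 0.2485]
eef_rot: [0.0, 1.0, 0.017, 0.0]
wrist_force: [1.1, -0.2, 1.1]
finger_gap: -0.0003
```

carry_out:
  steps:
    - [2.7,-4,0,0,0,0]
    - [2.7,-4,0,0,0,0]
    - [2.7,-4,0,0,0,0]
    - [2.7,-4,0,0,0,0]
    - [2.7,-4,0,0,0,0]

```text
t: 2.5
ee_pos: [0.4528, -0.1826, 0.2487]
eef_rot: [0.0, 1.0, 0.018, 0.0]
wrist_force: [0.6, 0.5, -0.9]
finger_gap: 0.0001
```

carry_out:
  steps:
    - [2.7,-4,0,0,0,0]
    - [2.7,-4,0,0,0,0]
    - [2.7,-4,0,0,0,0]
    - [2.7,-4,0,0,0,0]
    - [2.7,-4,0,0,0,0]

```text
t: 3.0
ee_pos: [0.5807, 0.0222, 0.2485]
eef_rot: [0.0, 1.0, 0.018, 0.0]
wrist_force: [0.2, -0.4, 0.3]
finger_gap: -0.0
```

```bash
python3 st.py 70 0 120
```

```text
t 3.0 pos [0.5807 0.0222 0.2485] heading deg 2.03 tilt [ 4.e-04 -1.e-04 -1.e+00] gap -0.0 F [ 0.18 -0.42  0.26] tipext 0.017
stage pos mm [ -38.26 -125.91  248.5 ]
to target (tool cm) [ 10.9  -12.53  12.85]
```

carry_out:
  steps:
    - [2.7,-3.1,2,0,0,0.35]
    - [2.7,-3.1,2,0,0,0]
    - [2.7,-3.1,2,0,0,0]
    - [2.8,-3.2,2,0,0,0]
    - [0,0,4,0,0,0]

```text
t: 3.5
ee_pos: [0.6902, 0.1532, 0.1303]
eef_rot: [-0.001, 1.0, 0.016, 0.005]
wrist_force: [1.4, 0.1, 0.6]
finger_gap: -0.0002
```

```bash
python3 st.py 70 0 70
```

```text
t 3.5 pos [0.6902 0.1532 0.1303] heading deg 1.84 tilt [ 0.0093  0.0027 -1.    ] gap -0.0002 F [1.43 0.12 0.65] tipext 0.017
stage pos mm [ 75.07   1.81 130.3 ]
to target (tool cm) [-0.56  0.19  6.02]
```

carry_out:
  steps:
    - [0,0,0,0,0,0]
    - [0,0,0,0,0,0]

```text
t: 3.7
ee_pos: [0.684, 0.1481, 0.1277]
eef_rot: [0.0, 1.0, 0.015, -0.001]
wrist_force: [0.4, -0.1, 0.9]
finger_gap: -0.0001
```

```bash
python3 st.py 70 0 70
```

```text
t 3.7 pos [0.684  0.1481 0.1277] heading deg 1.66 tilt [-2.8e-03 -7.0e-04 -1.0e+00] gap -0.0001 F [ 0.44 -0.1   0.93] tipext 0.017
stage pos mm [ 68.7   -3.11 127.7 ]
to target (tool cm) [ 0.15 -0.31  5.77]
```

carry_out:
  steps:
    - [0.1,-0.3,1.5,0,0,0]
    - [0,0,1.5,0,0,0]
    - [0,0,1.5,0,0,0]
    - [0,0,1.2,0,0,0]
    - [0,0,0,0,0,0]

```text
t: 4.2
ee_pos: [0.6843, 0.151, 0.0688]
eef_rot: [0.0, 1.0, 0.014, -0.002]
wrist_force: [-0.3, -0.1, 0.9]
finger_gap: 0.0002
```

```bash
python3 st.py 70 0 59
```

```text
t 4.2 pos [0.6843 0.151  0.0688] heading deg 1.65 tilt [-3.9e-03 -8.0e-04 -1.0e+00] gap 0.0002 F [-0.27 -0.08  0.87] tipext 0.017
stage pos mm [69.08 -0.21 68.83]
to target (tool cm) [ 0.1  -0.02  0.98]
```

Tip at about 52 mm, just above the raised plate. Press slowly.

carry_out:
  steps:
    - [0.1,0,0.2,0,0,0]
    - [0,0,0.2,0,0,0]
    - [0,0,0.1,0,0,0]
    - [0,0,0,0,0,0]

```text
t: 4.6
ee_pos: [0.6874, 0.1516, 0.0669]
eef_rot: [-0.0, 1.0, 0.015, 0.001]
wrist_force: [1.2, 0.2, 1.9]
finger_gap: -0.0001
```

carry_out:
  steps:
    - [0,0,0.1,0,0,0]
    - [0,0,0.1,0,0,0]
    - [0,0,0.1,0,0,0]
    - [0,0,0,0,0,0]

```text
t: 5.0
ee_pos: [0.6875, 0.1516, 0.0637]
eef_rot: [-0.0, 1.0, 0.015, 0.001]
wrist_force: [2.8, 0.3, 4.2]
finger_gap: 0.0002
```

carry_out:
  steps:
    - [0,0,0.1,0,0,0]
    - [0,0,0.1,0,0,0]
    - [0,0,0.1,0,0,0]
    - [0,0,0,0,0,0]

```text
t: 5.4
ee_pos: [0.687, 0.1516, 0.0602]
eef_rot: [-0.0, 1.0, 0.015, 0.0]
wrist_force: [2.9, 1.3, 3.2]
finger_gap: 0.0
```

carry_out:
  steps:
    - [0,0,0.1,0,0,0]
    - [0,0,0.1,0,0,0]
    - [0,0,0,0,0,0]

```text
t: 5.7
ee_pos: [0.687, 0.1516, 0.0591]
eef_rot: [-0.0, 1.0, 0.015, 0.0]
wrist_force: [1.6, -0.2, 9.4]
finger_gap: 0.0001
```

carry_out:
  steps:
    - [0,0,0.1,0,0,0]
    - [0,0,0,0,0,0]

```text
t: 5.9
ee_pos: [0.6871, 0.1516, 0.0591]
eef_rot: [-0.0, 1.0, 0.015, 0.0]
wrist_force: [-1.6, -0.1, 15.4]
finger_gap: -0.0002
```

carry_out:
  steps:
    - [0,0,0.1,0,0,0]
    - [0,0,0,0,0,0]

```text
t: 6.1
ee_pos: [0.6871, 0.1516, 0.059]
eef_rot: [-0.0, 1.0, 0.015, 0.0]
wrist_force: [-4.4, -1.7, 22.4]
finger_gap: 0.0004
```

carry_out:
  steps:
    - [0,0,-1,0,0,0]
    - [0,0,-3,0,0,0]
    - [0,0,-4,0,0,0]
    - [0,0,-4,0,0,0]
    - [-4,0,0,0,0,0]
  gripper: 1

```text
t: 6.6
ee_pos: [0.6527, 0.1512, 0.1822]
eef_rot: [-0.001, 1.0, 0.014, 0.006]
wrist_force: [1.5, 0.6, 0.3]
finger_gap: 0.0723
```

carry_out:
  steps:
    - [-4,0,0,0,0,0]
    - [-3,0,0,0,0,0]
    - [0,0,0,0,0,0]
    - [0,0,0,0,0,0]

```text
t: 7.0
ee_pos: [0.576, 0.1483, 0.176]
eef_rot: [0.0, 1.0, 0.015, -0.001]
wrist_force: [0.7, 0.1, 0.1]
finger_gap: 0.0859
```

```bash
python3 st.py -40 0 120
python3 - <<'E'
from plant import ctrl
import cv2
from h import *
for n,c in(("side",(240,225)),("top",(235,225))):
    p=ctrl.get_image(n);im=p["color"][c[1]-75:c[1]+75,c[0]-90:c[0]+90,::-1]
    cv2.imwrite(f"pics/{n}1.png",cv2.resize(im,None,fx=4,fy=4,interpolation=cv2.INTER_CUBIC))
E
```

```text
t 7.0 pos [0.576  0.1483 0.176 ] heading deg 1.69 tilt [-1.6e-03 -3.0e-04 -1.0e+00] gap 0.0859 F [0.71 0.11 0.12] tipext 0.017
stage pos mm [-39.2    0.28 175.99]
to target (tool cm) [-0.07  0.03  5.6 ]
```

View pics/side1.png

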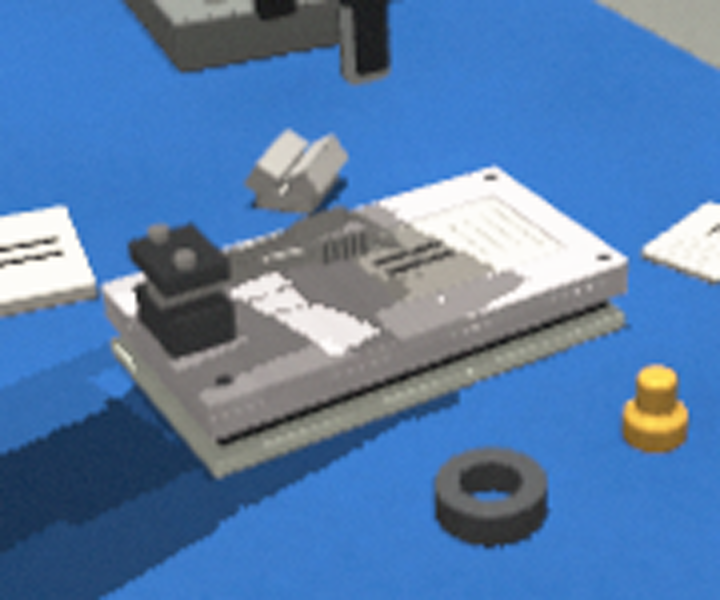

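View pics/top1.png

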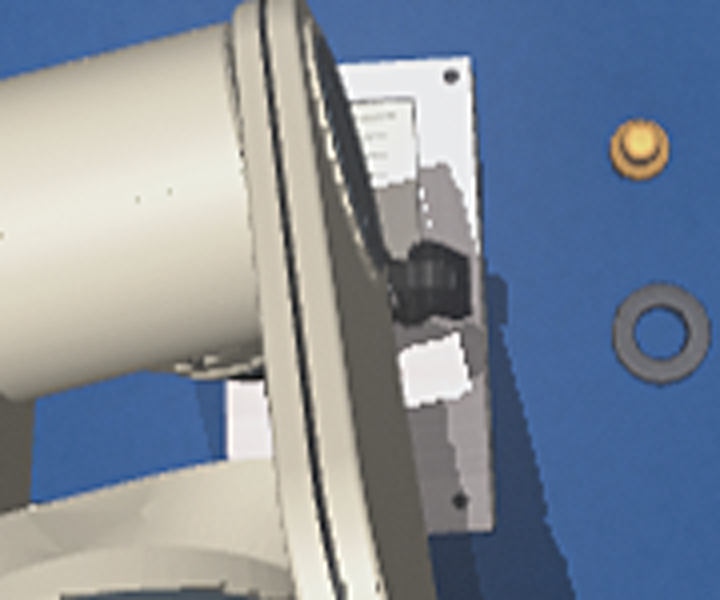

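carry_out:
  steps:
    - [0,0,2,0,0,0]
    - [0,0,2,0,0,0]
    - [0,0,2,0,0,0]
    - [0,0,2,0,0,0]
    - [0,0,0,0,0,0]

```text
t: 7.6
ee_pos: [0.5759, 0.1479, 0.0934]
eef_rot: [0.001, 1.0, 0.014, -0.002]
wrist_force: [-0.2, -0.3, -0.5]
finger_gap: 0.0853
```

```bash
python3 st.py -40 0 68
```

```text
t 7.6 pos [0.5759 0.1479 0.0934] heading deg 1.65 tilt [-0.0049 -0.0011 -1.    ] gap 0.0853 F [-0.22 -0.25 -0.52] tipext 0.017
stage pos mm [-39.37  -0.15  93.37]
to target (tool cm) [-0.05 -0.02  2.54]
```

carry_out:
  steps:
    - [0,0,1,0,0,0]
    - [0,0,1,0,0,0]
    - [-0.1,0,0.6,0,0,0]
    - [0,0,0,0,0,0]
    - [0,0,0,0,0,0]
  gripper: 0.5

```text
t: 8.1
ee_pos: [0.576, 0.1484, 0.0705]
eef_rot: [-0.0, 1.0, 0.015, 0.0]
wrist_force: [0.2, -0.2, 0.2]
finger_gap: 0.0431
```

```bash
python3 st.py -40 0 68
python3 - <<'E'
from plant import ctrl
import cv2
from h import *
for n,c in(("side",(240,215)),):
    p=ctrl.get_image(n);im=p["color"][c[1]-60:c[1]+60,c[0]-80:c[0]+80,::-1]
    cv2.imwrite(f"pics/{n}2.png",cv2.resize(im,None,fx=5,fy=5,interpolation=cv2.INTER_CUBIC))
E
```

```text
t 8.1 pos [0.576  0.1484 0.0705] heading deg 1.67 tilt [ 2.e-04  0.e+00 -1.e+00] gap 0.0431 F [ 0.17 -0.2   0.16] tipext 0.017
stage pos mm [-39.21   0.34  70.5 ]
to target (tool cm) [-0.08  0.03  0.25]
```

View pics/side2.png

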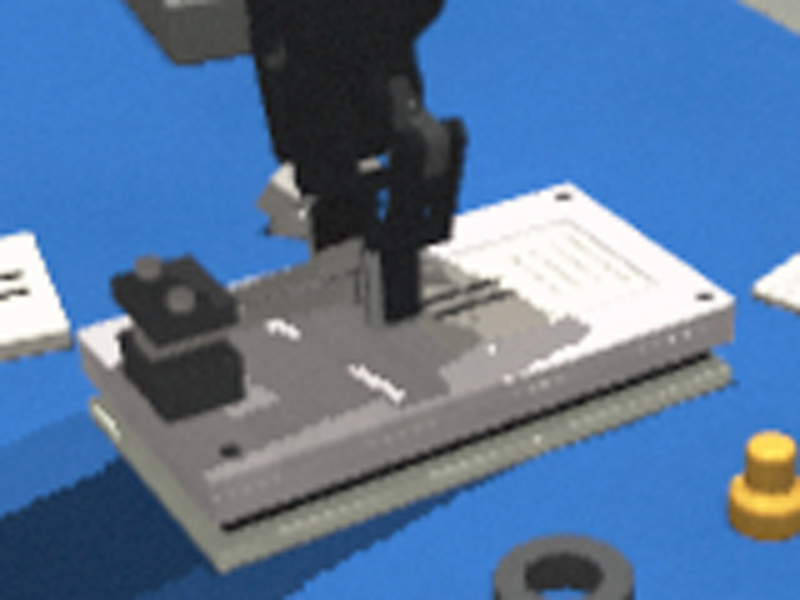

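carry_out:
  steps:
    - [-0.1,0,0.2,0,0,0]
    - [0,0,0,0,0,0]
    - [0,0,0,0,0,0]
    - [0,0,0,0,0,0]
  gripper: 0.4

```text
t: 8.55
ee_pos: [0.575, 0.1483, 0.0685]
eef_rot: [-0.0, 1.0, 0.015, 0.0]
wrist_force: [0.3, 1.0, -0.9]
finger_gap: 0.0342
```

carry_out:
  steps:
    - [0,0,0,0,0,0]
    - [0,0,0,0,0,0]
    - [0,0,0,0,0,0]
    - [0,0,0,0,0,0]
  gripper: 0.28

```text
t: 8.95
ee_pos: [0.5751, 0.1483, 0.0685]
eef_rot: [-0.0, 1.0, 0.015, 0.0]
wrist_force: [-0.2, -0.5, 2.9]
finger_gap: 0.0241
```

```bash
python3 st.py -40 0 68
```

```text
t 8.95 pos [0.5751 0.1483 0.0685] heading deg 1.67 tilt [ 5.e-04  1.e-04 -1.e+00] gap 0.0241 F [-0.21 -0.48  2.86] tipext 0.017
stage pos mm [-40.09   0.28  68.53]
to target (tool cm) [0.01 0.03 0.05]
```

carry_out:
  steps:
    - [0,0,0,0,0,0]
    - [0,0,0,0,0,0]
    - [0,0,0,0,0,0]
    - [0,0,0,0,0,0]
  gripper: 0.21

```text
t: 9.35
ee_pos: [0.5752, 0.1483, 0.0686]
eef_rot: [-0.0, 1.0, 0.015, 0.0]
wrist_force: [1.8, -0.4, 5.5]
finger_gap: 0.0181
```

carry_out:
  steps:
    - [0,0,0,0,0,0]
    - [0,0,0,0,0,0]
    - [0,0,0,0,0,0]
    - [0,0,0,0,0,0]
  gripper: 0.188

```text
t: 9.75
ee_pos: [0.5753, 0.1482, 0.0686]
eef_rot: [0.0, 1.0, 0.015, 0.0]
wrist_force: [1.0, -2.1, 6.0]
finger_gap: 0.0162
```

```bash
python3 st.py -40 0 68
python3 - <<'E'
from plant import ctrl
import cv2,pickle
from h import *
ps={}
q=[.6152,.1492,.0295]
for n,c in(("side",(240,215)),("top",(235,225))):
    p=ctrl.get_image(n);ps[n]=p;im=p["color"][c[1]-60:c[1]+60,c[0]-80:c[0]+80,::-1]
    cv2.imwrite(f"pics/{n}3.png",cv2.resize(im,None,fx=5,fy=5,interpolation=cv2.INTER_CUBIC))
    print(n,[np.round(u,1).tolist() for u in proj(p,s2w(q,[[.005,.006,.0485],[.005,-.006,.0485],[.005,.006,.042],[.005,-.006,.042]]))-[c[0]-80,c[1]-60]])
pickle.dump(ps,open('ps3.pkl','wb'))
E
```

```text
t 9.75 pos [0.5753 0.1482 0.0686] heading deg 1.68 tilt [ 8.e-04 -1.e-04 -1.e+00] gap 0.0162 F [ 0.97 -2.11  6.02] tipext 0.017
stage pos mm [-39.96   0.19  68.6 ]
to target (tool cm) [-0.    0.02  0.06]
side [[89.5, 55.7], [92.4, 58.0], [89.6, 58.3], [92.5, 60.7]]
top [[73.7, 45.8], [79.6, 45.5], [74.1, 46.2], [80.0, 45.9]]
```

View pics/side3.png

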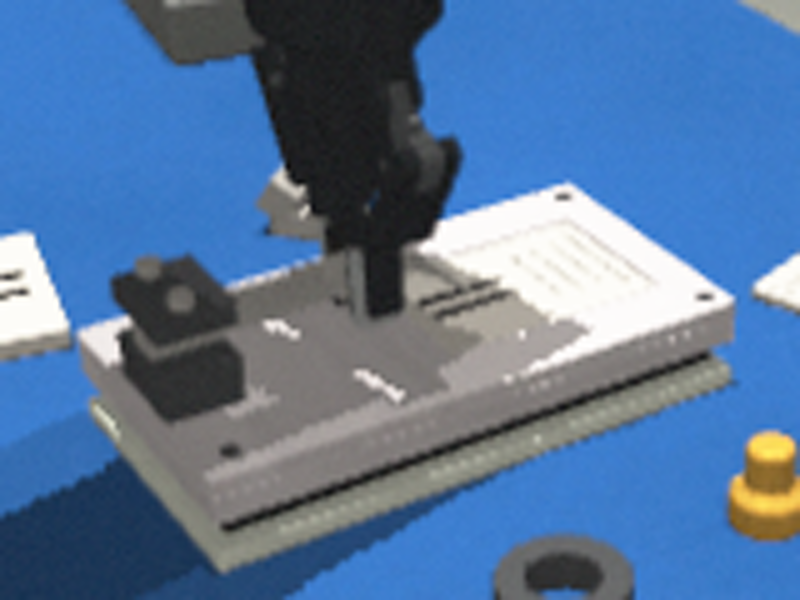

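View pics/top3.png

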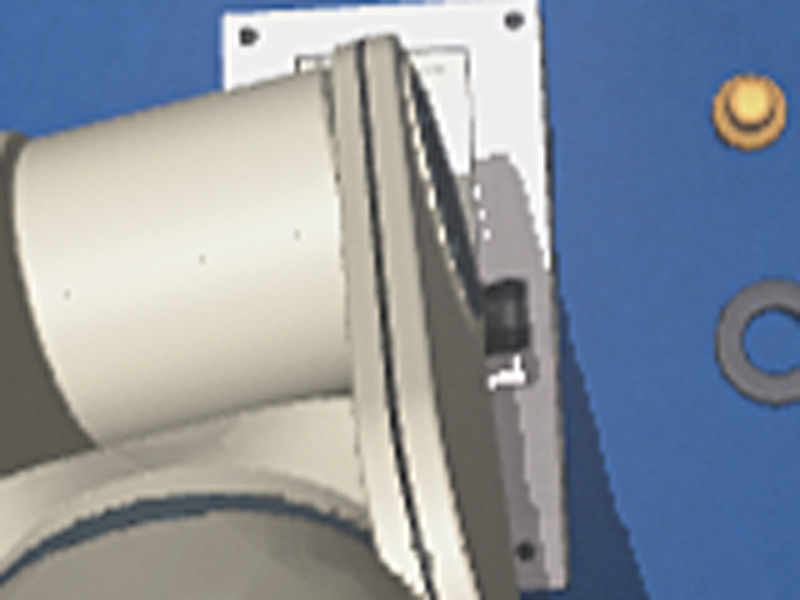

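Run:
```python
from plant import ctrl
import numpy as np
F=[]
for i in range(16):
    p=ctrl.get_image("side");F.append(np.r_[ctrl.observe()["wrist_force"],ctrl.observe()["ft_torque"],ctrl.observe()["finger_gap"]*1e3])
F=np.array(F);print(F.mean(0).round(3),F.std(0).round(3)/4)
im=p["color"][185:235,225:285,::-1]
import cv2;cv2.imwrite("pics/side4.png",cv2.resize(im,None,fx=12,fy=12,interpolation=cv2.INTER_CUBIC))
```

```text
[ 1.124 -1.97   5.207 -0.343 -0.165  0.073 16.164] [0.108   0.13225 0.10125 0.00625 0.0055  0.00825 0.0455 ]
```

View pics/side4.png

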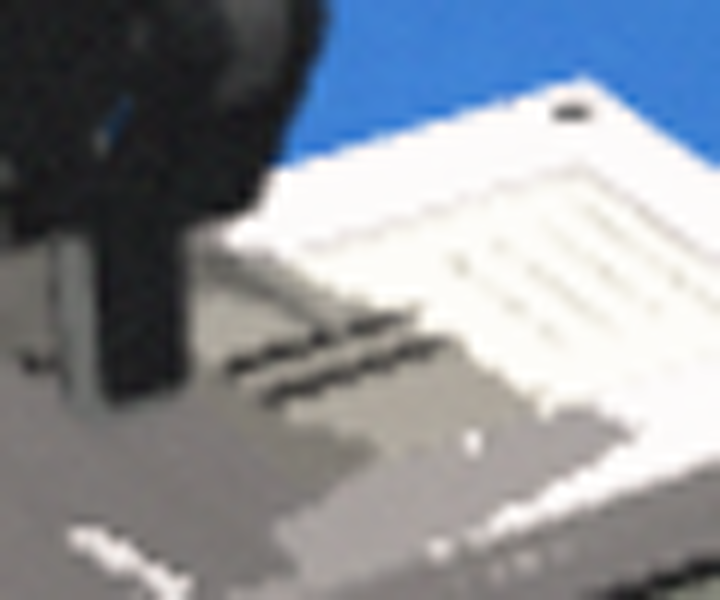

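Run:
```python
import pickle,cv2
from h import *
q=[.6152,.1492,.0295]
out=[]
for f in('ps0.pkl','ps3.pkl'):
    p=pickle.load(open(f,'rb'))["side"];x0,y0=232,196
    im=cv2.resize(p["color"][y0:y0+32,x0:x0+44,::-1],None,fx=16,fy=16,interpolation=cv2.INTER_NEAREST)
    im=np.clip(im.astype(float)*1.0,0,255).astype(np.uint8)
    Y=.0175 if '0' in f else .006
    for k,(a,b) in enumerate([((.005,Y,.0485),(0,0,255)),((.005,-Y,.0485),(0,255,0)),((.005,.006,.042),(255,0,255)),((.005,-.006,.042),(255,255,0))]):
        u=(proj(p,s2w(q,[a]))[0]+.5-[x0,y0])*16;cv2.circle(im,tuple(u.astype(int).tolist()),5,b,2)
    cv2.imwrite('pics/z_'+f[:3]+'.png',im)
```

```text
(no output)
```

View pics/z_ps3.png

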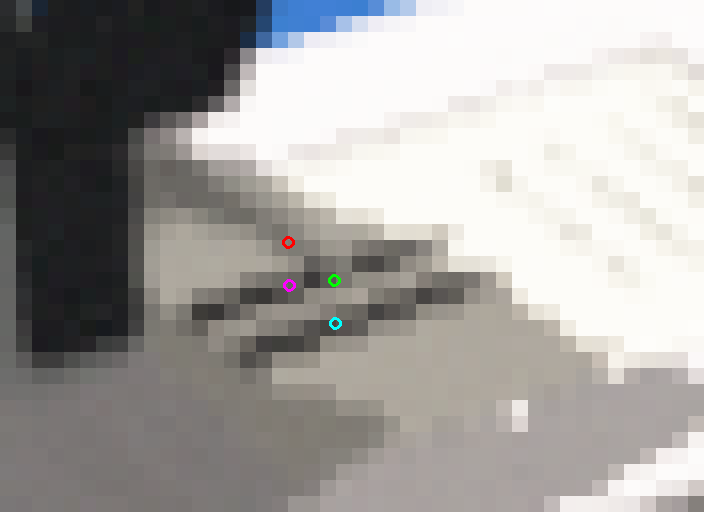

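View pics/z_ps0.png

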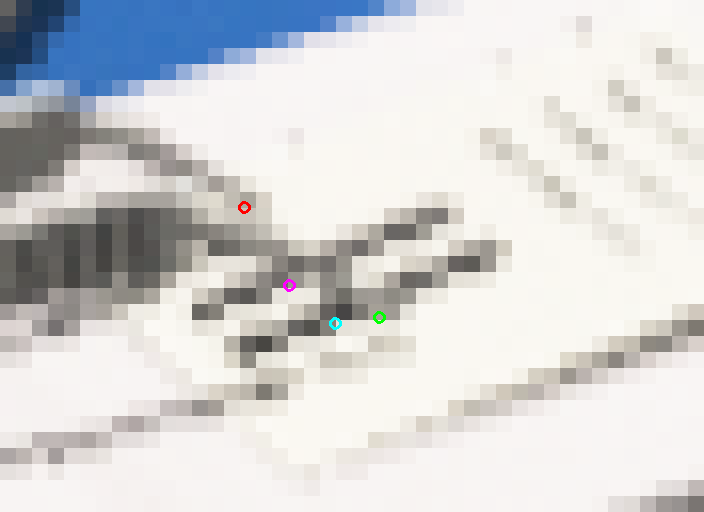

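carry_out:
  steps:
    - [0,0.1,0,0,0,0]
    - [0,0,0,0,0,0]
    - [0,0,0,0,0,0]

```text
t: 10.95
ee_pos: [0.5753, 0.1475, 0.0685]
eef_rot: [-0.0, 1.0, 0.015, 0.0]
wrist_force: [1.8, -0.7, 4.7]
finger_gap: 0.0158
```

```bash
cat > f.py <<'E'
from plant import ctrl
import numpy as np
F=[]
for i in range(16):
    p=ctrl.get_image("side");s=ctrl.observe();F.append(np.r_[s["wrist_force"],s["ft_torque"],s["finger_gap"]*1e3])
F=np.array(F);print(F.mean(0).round(3),(F.std(0)/4).round(3))
E
python3 f.py; python3 st.py -40 0 68
```

```text
[ 1.358 -0.636  5.252 -0.111 -0.218  0.047 16.239] [0.128 0.155 0.09  0.007 0.007 0.007 0.053]
t 11.75 pos [0.5753 0.1475 0.0685] heading deg 1.67 tilt [ 8.e-04  2.e-04 -1.e+00] gap 0.0162 F [ 0.93 -0.46  5.67] tipext 0.017
stage pos mm [-39.97  -0.54  68.53]
to target (tool cm) [-0.   -0.05  0.05]
```

carry_out:
  steps:
    - [0,0.05,0,0,0,0]
    - [0,0,0,0,0,0]
    - [0,0,0,0,0,0]
    - [0,0,0,0,0,0]
  gripper: 0.186

```text
t: 12.15
ee_pos: [0.5753, 0.1472, 0.0685]
eef_rot: [-0.0, 1.0, 0.014, 0.0]
wrist_force: [1.7, 0.3, 5.4]
finger_gap: 0.0159
```

```bash
python3 f.py; python3 st.py -40 0 68
```

```text
[ 1.219  0.61   4.795  0.08  -0.205 -0.021 15.936] [0.163 0.106 0.144 0.008 0.009 0.008 0.049]
t 12.95 pos [0.5753 0.1472 0.0685] heading deg 1.65 tilt [ 8.e-04  5.e-04 -1.e+00] gap 0.0163 F [ 1.07 -0.01  4.28] tipext 0.017
stage pos mm [-39.97  -0.86  68.51]
to target (tool cm) [-0.   -0.09  0.05]
```

carry_out:
  steps:
    - [0,0,0,0,0,0]
    - [0,0,0,0,0,0]
    - [0,0,0,0,0,0]
    - [0,0,0,0,0,0]
  gripper: 0.26

```text
t: 13.35
ee_pos: [0.575, 0.1469, 0.0682]
eef_rot: [-0.0, 1.0, 0.015, 0.0]
wrist_force: [2.8, 1.0, 2.9]
finger_gap: 0.0219
```

carry_out:
  steps:
    - [0,0,0,0,0,0]
    - [0,0,0,0,0,0]
    - [0,0,0,0,0,0]
    - [0,0,0,0,0,0]
    - [0,0,0,0,0,0]
  gripper: 0.186

```text
t: 13.85
ee_pos: [0.5751, 0.1469, 0.0684]
eef_rot: [-0.0, 1.0, 0.015, 0.0]
wrist_force: [3.1, 1.1, 2.6]
finger_gap: 0.0157
```

```bash
python3 f.py; python3 st.py -40 0 68
```

```text
[ 3.628  1.434  2.691  0.239 -0.55  -0.066 15.939] [0.131 0.101 0.135 0.006 0.017 0.01  0.054]
t 14.65 pos [0.5751 0.1468 0.0684] heading deg 1.67 tilt [ 4.e-04  1.e-04 -1.e+00] gap 0.016 F [4.04 2.37 3.4 ] tipext 0.017
stage pos mm [-40.15  -1.17  68.39]
to target (tool cm) [ 0.01 -0.12  0.04]
```

carry_out:
  steps:
    - [0,-0.06,0,0,0,0]
    - [0,0,0,0,0,0]
    - [0,0,0,0,0,0]
    - [0,0,0,0,0,0]

```text
t: 15.05
ee_pos: [0.5751, 0.1473, 0.0684]
eef_rot: [0.0, 1.0, 0.015, 0.0]
wrist_force: [4.7, 0.1, 3.4]
finger_gap: 0.016
```

```bash
python3 f.py; python3 st.py -40 0 68
```

```text
[ 4.906 -0.421  3.109 -0.047 -0.789  0.041 16.021] [0.137 0.12  0.11  0.007 0.009 0.009 0.054]
t 15.85 pos [0.5751 0.1474 0.0684] heading deg 1.67 tilt [ 3.e-04 -0.e+00 -1.e+00] gap 0.0157 F [5.31 0.5  2.56] tipext 0.017
stage pos mm [-40.18  -0.66  68.37]
to target (tool cm) [ 0.02 -0.07  0.04]
```

carry_out:
  steps:
    - [0.05,0.02,0,0,0,0]
    - [0,0,0,0,0,0]
    - [0,0,0,0,0,0]
    - [0,0,0,0,0,0]

```text
t: 16.25
ee_pos: [0.575, 0.1472, 0.0683]
eef_rot: [0.0, 1.0, 0.015, -0.0]
wrist_force: [2.7, 0.4, 5.3]
finger_gap: 0.016
```

```bash
python3 f.py; python3 st.py -40 0 68;python3 - <<'E'
from plant import ctrl
import cv2
from h import *
q=[.6152,.1492,.0295]
for n in("side","top"):
    p=ctrl.get_image(n)
    cv2.imwrite(f"pics/{n}6.png",p["color"][:,:,::-1])
    if n=="top":continue
    x0,y0=232,196
    im=cv2.resize(p["color"][y0:y0+32,x0:x0+44,::-1],None,fx=16,fy=16,interpolation=cv2.INTER_NEAREST)
    cv2.imwrite('pics/z6.png',im)
E
```

```text
[ 2.4240e+00  2.9600e-01  5.0750e+00  5.4000e-02 -3.8400e-01 -1.4000e-02
  1.6108e+01] [0.125 0.13  0.158 0.007 0.008 0.006 0.038]
t 17.05 pos [0.5751 0.1472 0.0683] heading deg 1.66 tilt [-7.e-04 -1.e-04 -1.e+00] gap 0.016 F [ 1.63 -0.22  4.97] tipext 0.017
stage pos mm [-40.16  -0.8   68.32]
to target (tool cm) [ 0.02 -0.08  0.03]
```

View pics/z6.png

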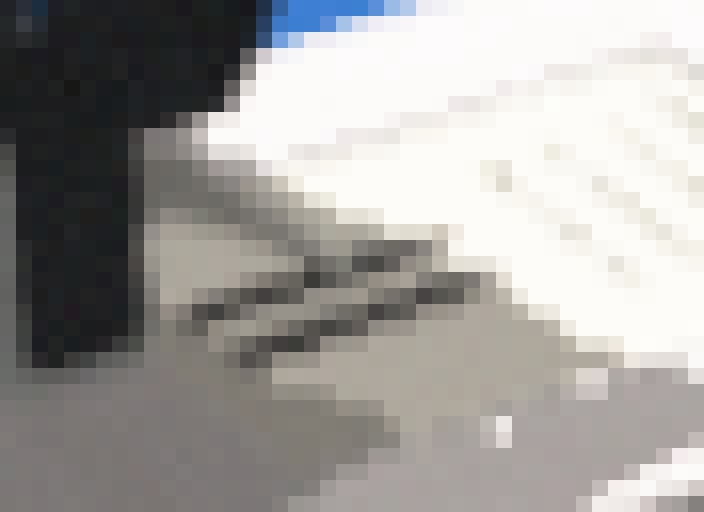

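View pics/side6.png

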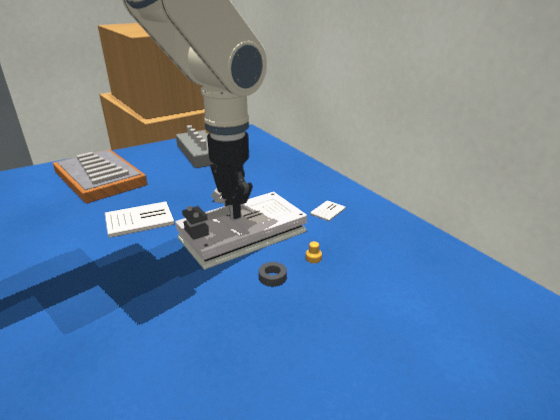

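View pics/top6.png

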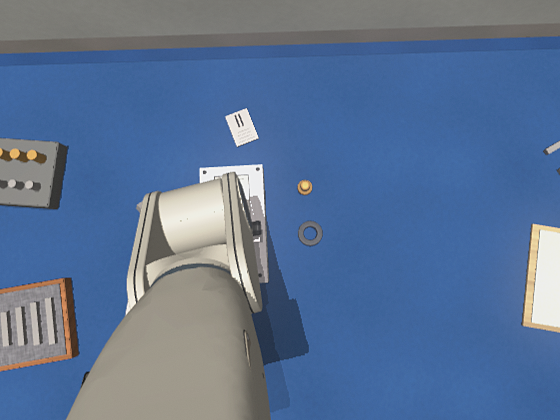

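Run:
```python
from plant import ctrl
print(ctrl.close_job()); s=ctrl.observe();print(s["t"],s["finger_gap"],s["wrist_force"])
```

```text
the job is handed in; nothing more can be done
None
the job is handed in; nothing more can be done
```

I pressed the chart plate down into its seat, then squeezed the tweezers and handed the job in at about 17 s with the squeeze still held.

- **Plate:** I pressed 40 mm out from the plate centre with the gripper shut. The fingertips stopped at 42 mm, the stage top, and stayed there while the push rose from 9 to 22 N. The side picture taken afterwards shows the far end flush with the stage.
- **Squeeze:** the jaws held the finger patches at a measured gap of 16.1 ± 0.04 mm, against a nominal 16.0 mm. I centred the grip by the sideways wrist force, and the last average was about 0.3 N, or roughly 0.1 mm off centre.
- **Centring by camera and by force:** these differed by about 0.7 mm. My stage position from the pictures put the centre there, but the black lines in the side view looked shifted about the same way, so I trusted the force.
- **Tips:** I could not confirm both tips separately. The top view was blocked by the arm, and in the side view the two tips overlap. What shows ends on the lines where expected, at about 2 mm per pixel.
- **V-block, ring and brass part:** I moved nothing near them. The ring and brass part are unmoved in the last pictures. The V-block is mostly hidden behind the arm there, but showed no change in earlier views.

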